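# Tighten the burner's recessed hex socket screw

### The arm

A 6-joint arm with a two-finger parallel gripper is mounted at the origin on the work surface. World frame = base frame: x ahead of the robot, y to its left, z up, the work surface at z = 0. Lengths are in m, angles in rad, forces in N, time in s.
With the tool pointing down it reaches from about 0.425 to 0.925 m from the base axis. Payload 12.5 kg.
Tool frame: the origin (TCP) lies between the finger pads; the fingertips stand 22 mm ahead of it and the grasp point (between the pads) lies 3 mm ahead of it; z points along the fingers, y is the line along which they close (so a half turn about z gives the same grasp; the last joint's range is limited). The gripper opens to 85 mm and grips with 20 to 120 N. Pads are 22 mm wide; open, the fingers measure 114 mm over their backs; the gripper's body (76 mm by 85 mm) begins 54 mm behind the grasp point. The pads swing forward as they close: fully open they stand 13 mm farther back than shut.
Start: joints at [-1.336, 0.491, 1.559, -0, 1.092, -0.106], TCP at [0.209, -0.589, 0.253] pointing down, gripper open.
Joint ranges: [-3.1, 3.1], [-0.84, 2.19], [0.05, 2.79], [-1.13, 4.28], [0.06, 2.93], [-2.69, 2.69]. Speed limits (rad/s): [2.22, 2.22, 2.79, 3.14, 3.14, 3.14].

### API

Orientations are given as a rotation vector (axis times angle).
In Python, from rig import robot gives the robot as it stands.
- The arm moves only by the tool carry_out, never from a script. Its argument "steps" is a list that holds one entry, the list of rows, each a list of 5 numbers: the opening, from 0 (shut) to 1 (fully open), then the shift along the tool's x, y, z in mm, then the turn about the tool's z in degrees. In form: [[[claw, dx, dy, dz, roll], ...]]. A call has 1 to 5 rows; each row shifts and turns the commanded pose from where the row before left it, along the tool's axes as they then stand; what a row does not reach is not made up. A row lasts 1/8 s, in which the tool goes at most 62.5 mm and 10.7 degrees, less where a joint would pass 70% of its speed; a pose out of reach is approached as far as the arm can. A call is refused whole if a number of a shift passes 62.5 or a number of a turn 10.7, either way. A call with a gripper value outside its range is refused whole. The fingers move at their own pace and stop on an object; "grip_force" is the grip in N (left out, the last holds). Time passes only in rows, so rows that do not move let the fingers close. It gives the time, the measured TCP pose, the force, the opening and the grip force at its end, in the units of the state.
- robot.sense(): the state, without advancing time (a new reading comes with each control period).
- robot.grab_frame(name): name is "scene" or "side" or "wrist"; returns (picture, depth): 420x560x3 uint8, red, green, blue; 420x560 float32, m along the optical axis (not along the pixel's ray), 0 where there is no reading.
- robot.get_calibration(name): a dict with "vertical_fov" (degrees; the focal length in pixels is half the picture's height over the tangent of half this angle, whatever the lens; pixels are square), "cx", "cy" (the principal point, pixels), "dist" ([k1, k2, p1, p2, k3] as OpenCV has them; the pictures are not rectified), "pose" (4x4, takes a point from camera to world coordinates); the wrist camera has in their place "mount" (4x4, takes a point from camera to tool coordinates, whose origin is the TCP and whose axes are the flange's). Camera axes: x right, y down, z forward; pixel columns grow to the right and rows downward; lengths in m; the calibration is good to about 2 mm. A picture is of the moment at which its call begins: read the wrist's pose just before it. get_calibration takes no time and is no camera call.
- robot.job_done(): hands the job in; it is judged then, once.
Trained networks look in the newest picture that a camera, given by its name, has taken for a name from the list of things; names that differ only in an ending like _2 or _b are one class to them, and where a whole thing is asked for, a point or a joint stands for the part that bears it (a point fixed in the world has none). Each returns a list of dicts, best first, with "confidence" (0 to 1); they miss things now and then, are a little off and sometimes report something else, mostly with a low value. They report only what shows in the picture. A call takes as long as a camera call. They do not tell look-alikes from the thing itself.
- robot.boxes_of(target, camera): "xyz" ([x, y, z] in m, in the coordinates of the camera as it stood for that picture, good to about 4 mm: the middle of the surface that is visible of it).
- robot.silhouettes(target, camera): "pixels" (420x560 bool, what is visible of it).
- robot.mark_of(target, camera): "xyz" ([x, y, z] in m, in the coordinates of the camera as it stood for that picture, good to about 4 mm: a listed point, or the origin of a listed thing).
The state is a dict: "time_s": time; "joints": joint angles; "qd": joint speeds; "tau": joint torques, N m; "position": TCP position; "tool_rot": TCP orientation; "force": force on the tool from outside, world axes, zero at the start; "ft_torque": the same for the moment, N m; "gripper_width": finger opening in m; "gripper_force": force on a finger pad.
Only numpy, scipy, OpenCV 4.12 (cv2) and the standard library are available. Lean on these libraries where they do the work, as an engineer would, in place of code of your own. Each camera call takes 0.05 s, during which the arm holds its last target. There are 200 camera calls.

### The job

The screw deep in the middle of the bare burner has worked loose. Take the larger of the two T-handle hex keys out of its block, push it gently but fully home in the screw's hex socket (feel for the hex before you turn; do not ram it), then turn the screw clockwise until it stops and let go, leaving the key standing upright and fully home in the screw. Leave the other things on the worktop where they are.

Things in the scene. Friction and masses are not known exactly. Their poses are not given: they have to be found in the camera images.
- key: The larger T-handle hex key, about 220 g, loose, upright in a beech block. Steel hex shaft 14 mm across flats, last 4 mm tapered to 9 mm; black crossbar on top, 90 mm long plus 4 mm steel end caps, 18 mm wide, 24 mm high, its centre 130 mm above the tip. Origin: centre of the lower tip; z up the shaft, x along the crossbar (half turn looks the same); two corners of the hex point along +x, -x.
- key_grip (a point): Centre of the larger key's crossbar, on the shaft's axis; axes as the key's.
- small_key: The smaller T-handle hex key (8 mm hex, crossbar 60 x 12 x 16 mm at 100 mm above its tip) standing in the other block; too small for the screw. Origin: its tip, z up.
- stand_a: Fixed beech block 64 x 64 x 55 mm with the larger key in a square hole 18 mm wide, 50 mm deep (floor 5 mm above the worktop). Origin: centre of the underside. The two blocks swap places from run to run.
- stand_b: Fixed beech block 64 x 64 x 55 mm that holds the smaller key. Origin: centre of the underside.
- hob: Fixed two-burner steel hob tray, 290 mm (x) x 510 mm (y) x 12 mm, two knobs 47 mm high on its -y end. Origin: centre of the underside.
- burner: The bare burner (no cap or pan support), fixed on the hob, left or right by chance. Aluminium disc 104 mm wide, 12 mm high; in its centre a boss 56 mm across, 40 mm high, with a 29 mm wide recess down to the screw. A 6 mm white pin stands 37 mm off centre, 42 mm high. Origin: centre of the underside, 12 mm above the worktop.
- socket_mouth (a point): Middle of the mouth of the screw's hex socket: 6 mm below the boss's top, 34 mm above the burner's origin. Socket: vertical, 14.8 mm across flats (key 14), 16 mm deep, sharp-edged. No reading tells how the hex is turned about the vertical (neither this point's axes nor the joint value): find it by feel or by eye; it repeats every 60 degrees.
- socket_floor (a point): Middle of the floor of the hex socket, 16 mm below its mouth. The key is fully home when its tip (origin) rests here. z up.
- screw (a joint): How far the screw has been turned clockwise seen from above, rad: about 0 to 0.08 at the start, hard stop (tight) at 0.9. It turns stiffly (about 0.15 N m) and stays where it is left. The hex fit has about 6 degrees of play each way.
- burner_full: The other burner, fixed, complete with crown, steel cap (top 38 mm above its origin) and pan support (200 mm across, top 63 mm above its origin). Origin: centre of the underside, 12 mm above the worktop.
- burner_cap: Loose dark steel burner cap, 78 mm disc, 11 mm high, lying on the worktop. Origin: centre of the underside.
- salt_jar: Glass jar, 56 mm wide, 110 mm high. Origin: centre of the underside.
Things that resemble listed ones, but are neither listed nor needed, are in the scene too. What is shaped like the key but turquoise is not meant.

How it is judged:
On the way, in this order (a step that is already met when the one before it is completed fails the run):
1. the larger key is fully home in the socket and the screw has not yet been turned (z of key in the frame of socket_floor below 0.003 m and horizontal distance between key and socket_floor below 0.003 m and angle between key's own z axis and vertical below 0.12 rad and value of joint screw below 0.3 rad), for 0.2 s.
2. with the key fully home, the screw is turned clockwise to its stop (z of key in the frame of socket_floor below 0.003 m and horizontal distance between key and socket_floor below 0.003 m and angle between key's own z axis and vertical below 0.12 rad and value of joint screw above 0.83 rad), for 0.2 s.
At the end, for the whole second after the job is handed in: The screw is at its stop (turned past 0.83 of 0.9 rad) and the larger key, let go and at rest, stands upright (within 7 degrees) in its socket, tip within 3 mm of the socket's floor and of its axis (all of step 2 and linear speed of key below 0.02 m/s); the robot touches nothing.
It fails at once if the screw is turned (more than 0.3 rad) while the key is not fully home in it (value of joint screw above 0.3 rad and not (z of key in the frame of socket_floor below 0.003 m and horizontal distance between key and socket_floor below 0.003 m and angle between key's own z axis and vertical below 0.12 rad)).
It fails at once if the key, not yet fully home, is pressed on the burner or screw with more than 60 N in all, added up over its contacts (not (z of key in the frame of socket_floor below 0.003 m and horizontal distance between key and socket_floor below 0.003 m and angle between key's own z axis and vertical below 0.12 rad) and contact force between key and burner above 60 N).
It fails at once if the key is wrenched or rammed in the screw with more than 150 N in all, added up over its flats (contact force between key and burner above 150 N).
It fails at once if the smaller key, burner cap or salt jar is shifted by more than 30 mm (distance of any of small_key, burner_cap, salt_jar from where it was at the start of the episode above 0.03 m).
It also fails if it takes over 64 s, if anything falls off the work surface, if the arm or the gripper's body presses on something with over 40 N, if the wrist force passes 120 N, or if a joint passes its speed limit or range.

## Working session

There is one attempt and no reset: what is moved stays moved. The work goes in short steps, Python scripts to look and compute and a tool call to move; the robot and the scene stay as the last step left them, time stands still between calls to the robot, and variables do not carry over. Pictures are saved under pics/ and viewed, at most 10 in all, crops included, and the job is handed in when it is done.

Besides the shell and the picture viewer there is one more tool, called after ">>>" as name([rows], argument=value, ...), one row to a line, values as JSON. carry_out: Moves the arm, as the interface text tells. Its arguments: {"type":"object","properties":{"steps":{"type":"array","items":{"type":"array","items":{"type":"array","items":{"type":"number"}}}},"grip_force":{"type":"number"}},"required":["steps"]}

```bash
ls; mkdir -p pics; cat > h.py <<'E'
import numpy as np, cv2
from scipy.spatial.transform import Rotation as R
from rig import robot
def pose(cam):
    c=robot.get_calibration(cam)
    if cam!="wrist": return np.array(c["pose"])
    s=robot.sense(); T=np.eye(4); T[:3,:3]=R.from_rotvec(s["tool_rot"]).as_matrix(); T[:3,3]=s["position"]
    return T@np.array(c["mount"])
def w(T,p): return T[:3,:3]@np.array(p)+T[:3,3]
def K(cam):
    c=robot.get_calibration(cam); f=210/np.tan(np.radians(c["vertical_fov"]/2))
    return np.array([[f,0,c["cx"]],[0,f,c["cy"]],[0,0,1]]),np.array(c["dist"])
def cloud(cam,d,T):
    k,dist=K(cam); v,u=np.mgrid[0:420,0:560]
    n=cv2.undistortPoints(np.stack([u,v],-1).reshape(-1,1,2).astype(float),k,dist).reshape(420,560,2)
    P=np.dstack([n*d[...,None],d])
    return P@T[:3,:3].T+T[:3,3]
def pix(cam,T,p):
    k,dist=K(cam); q=np.linalg.inv(T); 
    r,_=cv2.projectPoints(np.array([w(q,p)]),np.zeros(3),np.zeros(3),k,dist); return r.ravel()
def save(im,n): cv2.imwrite("pics/"+n,np.ascontiguousarray(im[...,::-1]))
E
python3 - <<'E'
from h import *
s=robot.sense(); print(s)
np.set_printoptions(precision=4,suppress=True)
for c in ("scene","side"):
    im,d=robot.grab_frame(c); save(im,c+"0.png"); T=pose(c)
    for t in ("key","small_key","stand_a","socket_mouth","burner","burner_full","key_grip","salt_jar","burner_cap"):
        f=robot.mark_of
        for r in f(t,c)[:3]: print(c,t,round(r["confidence"],2),w(T,r["xyz"]),pix(c,T,w(T,r["xyz"])).round())
E
```

```text
pics
{'time_s': 0.0, 'joints': array([-1.33558901e+00,  4.91537725e-01,  1.55947643e+00,  1.12506540e-06,
        1.09172131e+00, -1.05601227e-01]), 'qd': array([-2.22108505e-03, -1.13033896e-03,  6.82160608e-05, -1.72965267e-03,
       -7.76964416e-05,  7.49592225e-05]), 'tau': array([ 1.56932223e-03, -6.18449807e+01, -2.61597097e+01,  1.01274381e-05,
        4.08818465e-03,  1.84631676e-05]), 'position': array([ 0.20887522, -0.58883075,  0.25273201]), 'tool_rot': array([-3.09496692e+00, -5.32559526e-01,  1.14641130e-04]), 'force': array([-0.4808561 , -1.1392368 , -0.02706163]), 'ft_torque': array([-0.023491  ,  0.02468504,  0.0643948 ]), 'gripper_force': 0.0, 'gripper_width': 0.08575306170515053}
scene key 0.86 [ 0.4533 -0.6409  0.0009] [123. 365.]
scene key 0.72 [ 0.4358 -0.2897  0.0009] [224. 255.]
scene key 0.7 [ 0.581  -0.3279 -0.0023] [256. 296.]
scene small_key 0.65 [ 0.5775 -0.3272  0.0045] [255. 294.]
scene small_key 0.57 [ 0.4362 -0.291   0.0042] [223. 255.]
scene small_key 0.27 [ 0.582  -0.3306 -0.0007] [256. 297.]
scene stand_a 0.87 [ 0.5806 -0.3296 -0.0024] [256. 297.]

[... 766 characters left out ...]
65  0.0073] [205. 164.]
side stand_a 0.61 [ 0.5738 -0.3268  0.0018] [238. 215.]
side stand_a 0.6 [ 0.4326 -0.2907 -0.0015] [275. 200.]
side socket_mouth 0.59 [0.5299 0.2521 0.0471] [400. 286.]
side burner 0.77 [0.536  0.2614 0.0109] [399. 298.]
side burner 0.36 [0.5153 0.1233 0.0013] [361. 271.]
side burner_full 0.97 [0.5464 0.0406 0.011 ] [332. 261.]
side burner_full 0.54 [ 0.4341 -0.2917 -0.0019] [274. 201.]
side key_grip 0.66 [ 0.3185 -0.3431  0.1317] [285. 149.]
side key_grip 0.56 [ 0.4314 -0.2901  0.1364] [274. 167.]
side key_grip 0.46 [ 0.4499 -0.6392  0.1321] [201. 136.]
side salt_jar 0.64 [ 0.568  -0.4549  0.0023] [214. 199.]
side burner_cap 0.53 [ 0.7066 -0.2379  0.0004] [227. 249.]
```

View pics/scene0.png

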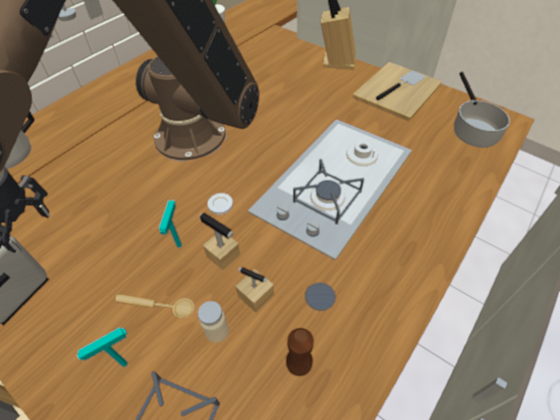

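```bash
python3 - <<'E'
from h import *
im=cv2.imread("pics/scene0.png"); c=cv2.resize(im[190:330,150:300],None,fx=4,fy=4,interpolation=cv2.INTER_CUBIC); cv2.imwrite("pics/crop0.png",c)
E
```

```text
(no output)
```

View pics/crop0.png

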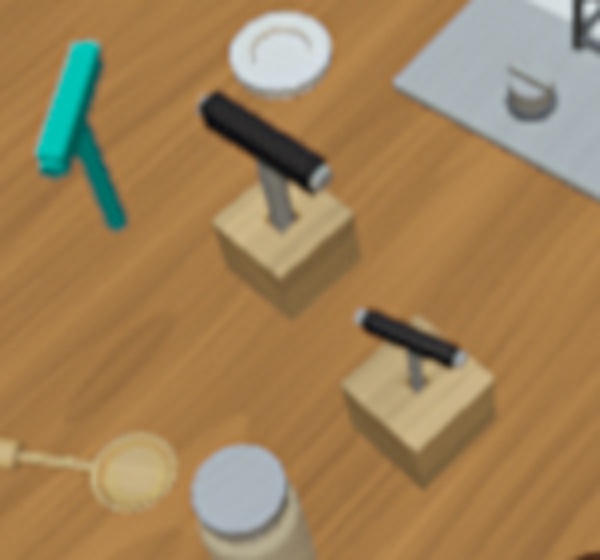

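Candidates: turquoise T-keys at (168,220) and (104,345) are excluded by colour. The small black key stands at (253,274). The larger black key in its block at (216,225) has the longer bar and thicker shaft, so I choose that one, at world ≈ (0.434, -0.289). The bare burner is at (363,150).

```bash
cat >> h.py <<'E'
def delta(p,yaw=None):
    s=robot.sense(); M=R.from_rotvec(s["tool_rot"]).as_matrix()
    y=np.degrees(np.arctan2(M[1,0],M[0,0])); print("t",s["time_s"],"pos",s["position"].round(4),"yaw",y.round(2),"j6",s["joints"][5].round(3),"toolz",M[:,2].round(4))
    print("tool shift mm",(M.T@(np.array(p)-s["position"])*1000).round(1), "roll(deg)", None if yaw is None else round((y-yaw+90)%180-90,2))
def bar(cam,zlo,zhi,c,rad=.07):
    # fit crossbar top: returns centre, yaw deg
    im,d=robot.grab_frame(cam); T=pose(cam); P=cloud(cam,d,T)
    m=(d>0)&(P[...,2]>zlo)&(P[...,2]<zhi)&(np.hypot(P[...,0]-c[0],P[...,1]-c[1])<rad)
    q=P[m]; r=cv2.minAreaRect(q[:,:2].astype(np.float32)*1000)
    b=cv2.boxPoints(r); e=max([(b[1]-b[0]),(b[2]-b[1])],key=np.linalg.norm)
    print("n",m.sum(),"centre",np.array(r[0]).round(1),"size",np.array(r[1]).round(1),"yaw",np.degrees(np.arctan2(e[1],e[0])).round(2),"median z",np.median(q[:,2]).round(4),"median xy",np.median(q[:,:2],0).round(4))
    return im,d,P,m
E
python3 - <<'E'
from h import *
print(robot.get_calibration("wrist")["mount"])
bar("scene",.125,.17,(.434,-.289)); bar("side",.125,.17,(.434,-.289))
delta((.434,-.289,.30),30)
E
```

```text
[[-1.10355870e-04 -9.58833302e-01 -2.83969518e-01  7.13190028e-02]
 [ 9.99999373e-01  2.10672573e-04 -1.09996200e-03 -1.31748976e-03]
 [ 1.11450479e-03 -2.83969461e-01  9.58832677e-01 -1.19803848e-01]
 [ 0.00000000e+00  0.00000000e+00  0.00000000e+00  1.00000000e+00]]
n 363 centre [ 436.1 -292. ] size [98.3 19.8] yaw 0.67 median z 0.1443 median xy [ 0.4417 -0.2957]
n 199 centre [ 433.1 -288.6] size [21.4 99.9] yaw -0.88 median z 0.1443 median xy [ 0.4385 -0.2839]
t 1.1 pos [ 0.2089 -0.5891  0.2534] yaw 19.52 j6 -0.106 toolz [ 1.e-04 -2.e-04 -1.e+00]
tool shift mm [ 312.4 -207.6  -46.7] roll(deg) -10.48
```

>>> carry_out([
  [[1, 40, -27, -25, 0], [1, 40, -27, -22, 0], [1, 45, -30, 0, 0], [1, 45, -30, 0, 0], [1, 45, -30, 0, 0]],
])

```text
time_s: 1.72
position: [0.3642, -0.3801, 0.3005]
tool_rot: [3.096, 0.532, 0.001]
force: [1.1, -0.2, -0.2]
gripper_width: 0.0852
gripper_force: 0.0
```

>>> carry_out([
  [[1, 45, -30, 0, 0], [1, 40, -30, 0, 0], [1, 0, 0, 0, 10], [1, 0, 0, 0, 9.5], [1, 0, 0, 0, 0]],
])

```text
time_s: 2.35
position: [0.4236, -0.2964, 0.3004]
tool_rot: [3.141, 0.003, 0.0]
force: [1.0, -0.1, 0.1]
gripper_width: 0.0854
gripper_force: 0.0
```

```bash
python3 - <<'E'
from h import *
im,d,P,m=bar("wrist",.128,.17,(.434,-.289)); save(im,"w1.png")
T=pose("wrist")
for t in("key_grip","key","stand_a"):
  for r in robot.mark_of(t,"wrist")[:2]: print(t,round(r["confidence"],2),w(T,r["xyz"]).round(4))
delta((.434,-.289,.138),0)
E
```

```text
n 1805 centre [ 432.8 -291. ] size [96.9 17.9] yaw 0.48 median z 0.1458 median xy [ 0.4376 -0.2912]
key_grip 0.94 [ 0.315  -0.3389  0.1328]
key_grip 0.59 [ 0.4341 -0.2928  0.1369]
key 0.89 [ 0.4498 -0.6362 -0.0018]
key 0.87 [ 0.316  -0.3401  0.0013]
stand_a 0.93 [ 0.5784 -0.3249 -0.0008]
stand_a 0.71 [ 4.312e-01 -2.907e-01 -1.000e-04]
t 2.55 pos [ 0.4234 -0.2967  0.3003] yaw 0.16 j6 0.829 toolz [ 1.e-04 -1.e-04 -1.e+00]
tool shift mm [ 10.6  -7.7 162.3] roll(deg) 0.16
```

View pics/w1.png

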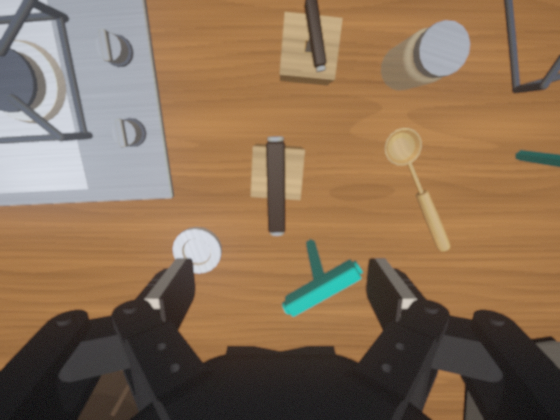

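The view shows the large black bar at (276,185) in its block, measuring 97×18 mm and matching the description. The turquoise look-alike is at (322,285), clear of the fingers.

>>> carry_out([
  [[0.7, 9.5, -5.7, 40, 0], [0.6, 0, 0, 40, 0], [0.6, 0, 0, 40, 0], [0.6, 0, 0, 42, 0], [0.6, 0, 0, 0, 0]],
], grip_force=40)

```text
time_s: 3.18
position: [0.4321, -0.2903, 0.1363]
tool_rot: [-3.138, -0.002, 0.006]
force: [-0.9, -0.0, -0.3]
gripper_width: 0.0513
gripper_force: 0.0
```

>>> carry_out([
  [[0, 0, 0, 0, 0], [0, 0, 0, 0, 0], [0, 0, 0, 0, 0], [0, 0, 0, 0, 0], [0, 0, 0, 0, 0]],
], grip_force=60)

```text
time_s: 3.8
position: [0.4336, -0.2914, 0.14]
tool_rot: [3.139, 0.001, 0.004]
force: [-0.2, -0.7, 8.2]
gripper_width: 0.0169
gripper_force: 58.9
```

>>> carry_out([
  [[0, 0, 0, -15, 0], [0, 0, 0, -30, 0], [0, 0, 0, -40, 0], [0, 0, 0, -45, 0], [0, 0, 0, -20, 0]],
])

```text
time_s: 4.42
position: [0.4331, -0.2908, 0.292]
tool_rot: [3.139, 0.001, 0.005]
force: [0.5, -0.8, -2.5]
gripper_width: 0.0171
gripper_force: 59.0
```

```bash
python3 - <<'E'
from h import *
s=robot.sense(); print(s["gripper_width"],s["force"],s["position"])
delta((.537,.20,.29),60)
E
```

```text
0.017104564628783736 [ 0.50932333 -0.75232794 -2.53245128] [ 0.43306645 -0.29079953  0.29196757]
t 4.425 pos [ 0.4331 -0.2908  0.292 ] yaw 0.04 j6 0.852 toolz [ 0.003  -0.0027 -1.    ]
tool shift mm [ 104.3 -490.7    1. ] roll(deg) -59.96
```

>>> carry_out([
  [[0, 4, -35, 0, 0], [0, 7, -52, 0, 0], [0, 7, -52, 0, 0], [0, 7, -52, 0, 0], [0, 7, -52, 0, 0]],
])

```text
time_s: 5.05
position: [0.4646, -0.0461, 0.2895]
tool_rot: [3.141, 0.001, 0.002]
force: [-0.5, 0.6, -2.1]
gripper_width: 0.0171
gripper_force: 59.0
```

>>> carry_out([
  [[0, 7, -52, 0, 0], [0, 7, -52, 0, 0], [0, 7, -52, 0, 0], [0, 3, -48, 0, 0], [0, 3, -24, 0, 0]],
])

```text
time_s: 5.68
position: [0.4912, 0.1824, 0.2894]
tool_rot: [-3.141, -0.004, -0.001]
force: [-0.4, -0.5, -2.7]
gripper_width: 0.0172
gripper_force: 59.1
```

>>> carry_out([
  [[0, 0, 0, 0, -10], [0, 0, 0, 0, -10], [0, 0, 0, 0, -10], [0, 0, 0, 0, -10], [0, 0, 0, 10, -10]],
])

```text
time_s: 6.3
position: [0.4917, 0.1802, 0.2798]
tool_rot: [2.843, 1.337, 0.003]
force: [0.2, 1.0, -2.7]
gripper_width: 0.0175
gripper_force: 59.1
```

>>> carry_out([
  [[0, 0, 0, 20, -10], [0, 0, 0, 20, 0], [0, 0, 0, 15, 0], [0, 0, 0, 0, 0], [0, 0, 0, 0, 0]],
])

```text
time_s: 6.92
position: [0.492, 0.1803, 0.224]
tool_rot: [2.72, 1.571, 0.001]
force: [0.2, -0.5, -1.2]
gripper_width: 0.0168
gripper_force: 59.0
```

```bash
python3 - <<'E'
from h import *
delta((.537,.258,.22),60)
im,d=robot.grab_frame("wrist"); T=pose("wrist"); save(im,"w2.png"); np.save("d2.npy",d); np.save("T2.npy",T)
for t in("socket_mouth","burner","key"):
  for r in robot.mark_of(t,"wrist")[:2]: print(t,round(r["confidence"],2),w(T,r["xyz"]).round(4),pix("wrist",T,w(T,r["xyz"])).round())
print(K("wrist")[0])
c=pix("wrist",T,(.537,.258,.046)).astype(int); print(c)
x,y=max(c[0]-50,0),max(c[1]-50,0); cv2.imwrite("pics/w2c.png",cv2.resize(im[y:y+100,x:x+100,::-1],None,fx=6,fy=6,interpolation=cv2.INTER_CUBIC))
E
```

```text
t 6.925 pos [0.492  0.1803 0.224 ] yaw 60.02 j6 0.748 toolz [ 9.e-04  1.e-04 -1.e+00]
tool shift mm [89.8  0.1  4.1] roll(deg) 0.02
socket_mouth 0.62 [0.5325 0.2603 0.0417] [277. 105.]
burner 0.76 [0.5387 0.259  0.0084] [283. 104.]
burner 0.56 [0.49   0.1804 0.0913] [280. 208.]
key 0.75 [0.4906 0.1818 0.0897] [280. 206.]
key 0.43 [0.5351 0.2605 0.0452] [279. 103.]
[[292.93219592   0.         280.19296982]
 [  0.         292.93219592 208.92729584]
 [  0.           0.           1.        ]]
[282 103]
```

View pics/w2.png

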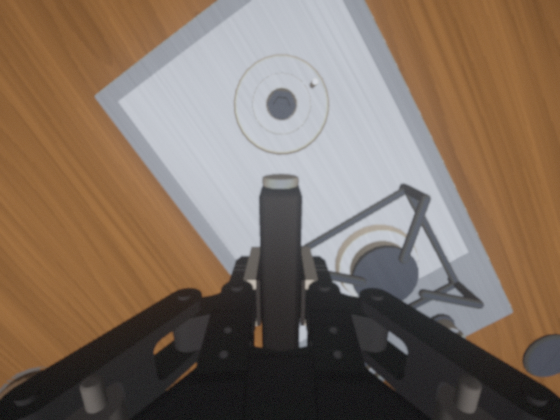

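View pics/w2c.png

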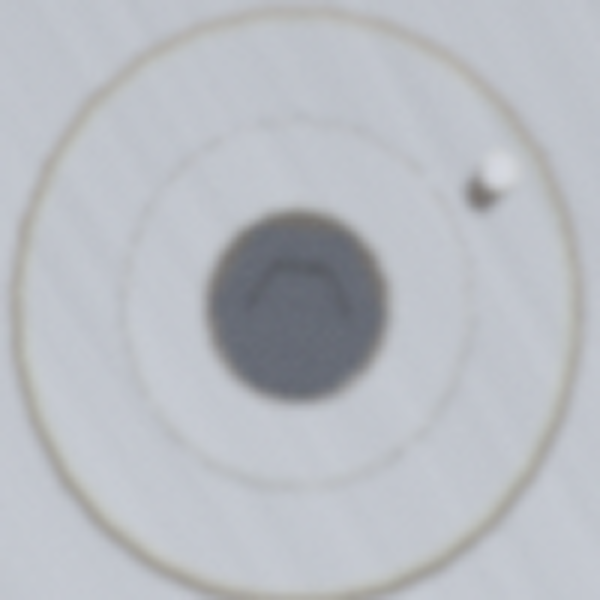

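The crop shows the hex: upper corners at (275,264) and (325,268), left (250,305), right (348,315). That puts its corners about 5° clockwise of the image x axis, so the key should go in at a yaw of about 85°. Next I'll refine the centre and check the key's tilt in the grip.

```bash
python3 - <<'E'
from h import *
im=cv2.imread("pics/w2.png"); d=np.load("d2.npy"); T=np.load("T2.npy"); k,dist=K("wrist")
def ray(uv,z):
    n=cv2.undistortPoints(np.array([[uv]],float),k,dist).ravel(); v=T[:3,:3]@np.array([*n,1]); return T[:3,3]+v*(z-T[2,3])/v[2]
g=cv2.cvtColor(im,cv2.COLOR_BGR2GRAY)[60:150,230:340]
m=(g<150).astype(np.uint8); cs,_=cv2.findContours(m,cv2.RETR_EXTERNAL,cv2.CHAIN_APPROX_NONE)
for c in cs:
    if 300<cv2.contourArea(c)<2000:
        e=cv2.fitEllipse(c); uv=np.array(e[0])+[230,60]; print("recess",uv,e[1],ray(uv,.052),ray(uv,.046))
L=np.array([232,53])+0. 
c=pix("wrist",T,(.537,.258,.046)).astype(int)-50
for a in [(250,305),(348,315),(275,264),(325,268)]: print("corner",(np.array(a)+.5)/6-.5+c, ray((np.array(a)+.5)/6-.5+c,.046)[:2].round(4))
P=cloud("wrist",d,T)
q=P[(d>0)&(P[...,2]>.2)&(P[...,2]<.26)&(np.hypot(P[...,0]-.492,P[...,1]-.1803)<.06)]
s=robot.sense();M=R.from_rotvec(s["tool_rot"]).as_matrix()
t=(q-s["position"])@M*1000; t=t[(abs(t[:,1])<7)&(t[:,2]<0)]
print("bar x range",t[:,0].min(),t[:,0].max(),"fit z(x)",np.polyfit(t[:,0],t[:,2],1),len(t))
for cam in("side","scene"):
    _,d=robot.grab_frame(cam); Tc=pose(cam); P=cloud(cam,d,Tc)
    q=P[(d>0)&(np.hypot(P[...,0]-.492,P[...,1]-.1803)<.03)&(P[...,2]>.08)&(P[...,2]<.2)]
    t=(q-s["position"])@M*1000; 
    if len(t)>20: print(cam,len(t),"z",t[:,2].min(),t[:,2].max(),"x(z)",np.polyfit(t[:,2],t[:,0],1),"y(z)",np.polyfit(t[:,2],t[:,1],1))
E
```

```text
recess [281.0825386  103.58574295] (28.669445037841797, 31.026241302490234) [0.53613853 0.25848871 0.052     ] [0.53633039 0.25879415 0.046     ]
corner [273.25       103.41666667] [0.5299 0.2627]
corner [289.58333333 105.08333333] [0.5427 0.2535]
corner [277.41666667  96.58333333] [0.5365 0.266 ]
corner [285.75  97.25] [0.5431 0.2615]
bar x range -31.58320894886119 50.6972119923911 fit z(x) [ 0.02119986 -6.16012899] 5407
side 177 z 23.915048300927833 129.62475926700066 x(z) [-0.01080449  5.27555548] y(z) [-0.00333047  2.48140187]
scene 142 z 28.064255962710313 136.05360189692107 x(z) [-0.00955106 -1.85541974] y(z) [0.0066921  3.43375985]
```

>>> carry_out([
  [[0, 45, -1.3, 0, 0], [0, 45.8, 0, 0, 0], [0, 0, 0, 0, -10], [0, 0, 0, 0, -10], [0, 0, 0, 0, -5]],
])

```text
time_s: 7.85
position: [0.536, 0.2596, 0.2232]
tool_rot: [2.311, 2.128, -0.0]
force: [-0.5, 0.9, -2.4]
gripper_width: 0.0169
gripper_force: 59.1
```

>>> carry_out([
  [[0, 0, 0, 15, 0], [0, 0, 0, 10, 0], [0, 0, 0, 5, 0], [0, 0, 0, 0, 0], [0, 0, 0, 0, 0]],
])

```text
time_s: 8.48
position: [0.5362, 0.2596, 0.1935]
tool_rot: [2.316, 2.122, 0.001]
force: [-0.2, 0.6, -2.1]
gripper_width: 0.0168
gripper_force: 59.2
```

```bash
python3 - <<'E'
from h import *
delta((.5363,.2596,.181),85)
s=robot.sense();M=R.from_rotvec(s["tool_rot"]).as_matrix(); print(s["force"])
for cam in("side","scene"):
    im,d=robot.grab_frame(cam); Tc=pose(cam)
    c=pix(cam,Tc,(.5363,.2584,.08)).astype(int); 
    o=cv2.resize(im[c[1]-30:c[1]+30,c[0]-30:c[0]+30],None,fx=6,fy=6,interpolation=cv2.INTER_CUBIC); 
    A=o if cam=="side" else np.hstack([A,o])
save(A,"c3.png")
E
```

```text
t 8.475 pos [0.5362 0.2596 0.1935] yaw 85.01 j6 0.427 toolz [ 4.e-04  1.e-04 -1.e+00]
tool shift mm [ 0.   0.1 12.5] roll(deg) 0.01
[-0.24034031  0.6094179  -2.12558349]
```

View pics/c3.png

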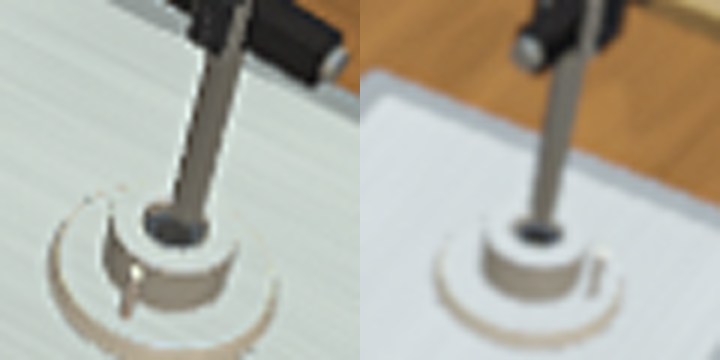

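>>> carry_out([
  [[0, 0, 0, 4, 0], [0, 0, 0, 3, 0], [0, 0, 0, 2, 0], [0, 0, 0, 1.5, 0], [0, 0, 0, 0, 0]],
])

```text
time_s: 9.2
position: [0.536, 0.2595, 0.1827]
tool_rot: [2.316, 2.123, -0.0]
force: [-0.2, 0.1, -1.6]
gripper_width: 0.0172
gripper_force: 59.2
```

>>> carry_out([
  [[0, 0, 0, 1, 0], [0, 0, 0, 1, 0], [0, 0, 0, 1, 0], [0, 0, 0, 0, 0]],
])

```text
time_s: 9.7
position: [0.5361, 0.2594, 0.1798]
tool_rot: [2.315, 2.123, 0.0]
force: [0.7, -0.9, -1.1]
gripper_width: 0.0171
gripper_force: 59.3
```

>>> carry_out([
  [[0, 0, 0, 1, 0], [0, 0, 0, 1, 0], [0, 0, 0, 0, 0]],
])

```text
time_s: 10.07
position: [0.5363, 0.2594, 0.1779]
tool_rot: [2.315, 2.123, 0.001]
force: [1.2, -3.3, 1.7]
gripper_width: 0.0175
gripper_force: 59.8
```

>>> carry_out([
  [[0, 0, 0, 1, 0], [0, 0, 0, 0.5, 0], [0, 0, 0, 0, 0]],
])

```text
time_s: 10.45
position: [0.5364, 0.2594, 0.177]
tool_rot: [2.315, 2.122, 0.002]
force: [0.4, -4.3, 8.4]
gripper_width: 0.0169
gripper_force: 60.8
```

>>> carry_out([
  [[0, -0.5, 0, 0, 0], [0, -0.5, 0, 0, 0], [0, 0, 0, 0, 0]],
])

```text
time_s: 10.82
position: [0.5363, 0.2586, 0.177]
tool_rot: [2.315, 2.122, 0.002]
force: [0.6, -2.5, 7.1]
gripper_width: 0.017
gripper_force: 60.6
```

```bash
python3 - <<'E'
from h import *
s=robot.sense(); print(s["position"],s["force"],s["ft_torque"])
E
```

```text
[0.53634895 0.25864313 0.17695726] [ 0.56044356 -2.50084833  7.09209509] [-0.56999238 -0.22108278 -0.06069085]
```

>>> carry_out([
  [[0, -0.5, 0, 0, 0], [0, -0.5, 0, 0, 0], [0, 0, 0, 0, 0]],
])

```text
time_s: 11.2
position: [0.5363, 0.2579, 0.1769]
tool_rot: [2.316, 2.122, 0.003]
force: [0.3, 0.4, 7.4]
gripper_width: 0.017
gripper_force: 60.4
```

>>> carry_out([
  [[0, 0, 0, 0.5, 0], [0, 0, 0, 0.5, 0], [0, 0, 0, 0, 0]],
])

```text
time_s: 11.58
position: [0.5363, 0.2579, 0.1762]
tool_rot: [2.315, 2.122, 0.003]
force: [0.1, -1.2, 9.3]
gripper_width: 0.0172
gripper_force: 61.0
```

>>> carry_out([
  [[0, 0, 0, 0, -3], [0, 0, 0, 0, 0]],
])

```text
time_s: 11.82
position: [0.5362, 0.2577, 0.1757]
tool_rot: [2.258, 2.183, 0.002]
force: [2.9, -2.2, 0.1]
gripper_width: 0.0168
gripper_force: 59.4
```

```bash
python3 - <<'E'
from h import *
s=robot.sense(); print(s["position"],s["force"],s["ft_torque"])
E
```

```text
[0.53616015 0.25773258 0.17569494] [ 2.93143609 -2.20559079  0.13154389] [-0.56441912 -0.68153825  0.02526241]
```

>>> carry_out([
  [[0, 0, 0, 0, 3], [0, 0, 0, 0, 3], [0, 0, 0, 0, 0]],
])

```text
time_s: 12.2
position: [0.536, 0.2575, 0.175]
tool_rot: [2.37, 2.062, 0.0]
force: [2.7, -2.4, -1.2]
gripper_width: 0.0174
gripper_force: 59.3
```

```bash
python3 - <<'E'
from h import *
s=robot.sense(); print(s["position"],s["force"],s["ft_torque"])
E
```

```text
[0.53598665 0.25746001 0.17500725] [ 2.74186786 -2.44853295 -1.166486  ] [-0.62799513 -0.82440459  0.00540127]
```

>>> carry_out([
  [[0, -0.3, 0.4, 0, -2], [0, 0, 0, 1, -1], [0, 0, 0, 1, 0], [0, 0, 0, 0, 0]],
])

```text
time_s: 12.7
position: [0.5362, 0.2572, 0.1732]
tool_rot: [2.316, 2.123, -0.0]
force: [2.8, -1.5, -2.2]
gripper_width: 0.0174
gripper_force: 59.2
```

>>> carry_out([
  [[0, 0, 0, 1, 0], [0, 0, 0, 1, 0], [0, 0, 0, 0, 0]],
])

```text
time_s: 13.08
position: [0.5362, 0.2572, 0.1712]
tool_rot: [2.316, 2.123, -0.0]
force: [4.1, -1.3, -2.7]
gripper_width: 0.0174
gripper_force: 59.2
```

>>> carry_out([
  [[0, 0, 0.5, 1, 0], [0, 0, 0, 1, 0], [0, 0, 0, 1, 0], [0, 0, 0, 0, 0]],
])

```text
time_s: 13.58
position: [0.5365, 0.2571, 0.168]
tool_rot: [-2.316, -2.123, 0.001]
force: [1.1, -0.6, -2.9]
gripper_width: 0.0169
gripper_force: 59.3
```

>>> carry_out([
  [[0, 0, 0, 1, 0], [0, 0, 0, 1, 0], [0, 0, 0, 0.5, 0], [0, 0, 0, 0, 0]],
])

```text
time_s: 14.08
position: [0.5366, 0.2571, 0.1657]
tool_rot: [-2.316, -2.123, 0.0]
force: [1.1, -1.1, -2.6]
gripper_width: 0.0171
gripper_force: 59.3
```

>>> carry_out([
  [[0, 0, 0, 0.7, 0], [0, 0, 0, 0.5, 0], [0, 0, 0, 0, 0]],
])

```text
time_s: 14.45
position: [0.5368, 0.2572, 0.1651]
tool_rot: [2.315, 2.123, 0.001]
force: [-0.0, -1.8, 4.4]
gripper_width: 0.0168
gripper_force: 60.2
```

>>> carry_out([
  [[0, 0, 0, 0.5, 0], [0, 0, 0, 0.5, 0], [0, 0, 0, 0, 0]],
])

```text
time_s: 14.82
position: [0.537, 0.2573, 0.1648]
tool_rot: [2.315, 2.123, 0.002]
force: [-1.7, -1.9, 13.4]
gripper_width: 0.0175
gripper_force: 61.5
```

The key bottomed out at TCP z = 0.165 m, exactly the predicted home height. Now I'll turn it clockwise.

>>> carry_out([
  [[0, 0, 0, -0.4, 0], [0, 0, 0, 0, 5], [0, 0, 0, 0, 5], [0, 0, 0, 0, 5], [0, 0, 0, 0, 0]],
])

```text
time_s: 15.45
position: [0.537, 0.2572, 0.1649]
tool_rot: [2.573, 1.801, 0.002]
force: [-0.8, -1.9, 8.6]
gripper_width: 0.0171
gripper_force: 60.9
```

```bash
python3 - <<'E'
from h import *
delta((.5365,.2572,.165)); s=robot.sense(); print(s["force"],s["ft_torque"])
E
```

```text
t 15.45 pos [0.537  0.2572 0.1649] yaw 69.97 j6 0.686 toolz [ 1.5e-03  2.0e-04 -1.0e+00]
tool shift mm [-0.2 -0.5 -0.1] roll(deg) None
[-0.84213145 -1.85982257  8.58709698] [-0.532458    0.17123501  0.11802686]
```

>>> carry_out([
  [[0, 0, 0, 0, 5], [0, 0, 0, 0, 5], [0, 0, 0, 0, 5], [0, 0, 0, 0, 5], [0, 0, 0, 0, 5]],
])

```text
time_s: 16.08
position: [0.537, 0.2572, 0.1649]
tool_rot: [2.903, 1.199, 0.002]
force: [-0.9, -0.9, 9.9]
gripper_width: 0.0173
gripper_force: 60.9
```

```bash
python3 - <<'E'
from h import *
delta((.5365,.2572,.165)); s=robot.sense(); print(s["force"],s["ft_torque"])
E
```

```text
t 16.075 pos [0.537  0.2572 0.1649] yaw 44.88 j6 1.124 toolz [ 1.5e-03  3.0e-04 -1.0e+00]
tool shift mm [-0.4 -0.3 -0.1] roll(deg) None
[-0.86998745 -0.93095417  9.86717585] [-0.43714833  0.19649855  0.19252295]
```

>>> carry_out([
  [[0, 0, 0, 0, 3], [0, 0, 0, 0, 3], [0, 0, 0, 0, 2], [0, 0, 0, 0, 0]],
])

```text
time_s: 16.58
position: [0.537, 0.2572, 0.1649]
tool_rot: [2.979, 0.997, 0.002]
force: [-1.5, -1.7, 9.1]
gripper_width: 0.0172
gripper_force: 60.9
```

```bash
python3 - <<'E'
from h import *
delta((.5365,.2572,.165)); s=robot.sense(); print(s["force"],s["ft_torque"])
E
```

```text
t 16.575 pos [0.537  0.2572 0.1649] yaw 37.01 j6 1.261 toolz [ 1.5e-03  3.0e-04 -1.0e+00]
tool shift mm [-0.4 -0.3 -0.1] roll(deg) None
[-1.54758606 -1.68696409  9.07299712] [-0.39897175  0.20808785  0.12637963]
```

>>> carry_out([
  [[0, 0, 0, 0, 2], [0, 0, 0, 0, 1], [0, 0, 0, 0, 0]],
])

```text
time_s: 16.95
position: [0.537, 0.2572, 0.1649]
tool_rot: [3.004, 0.919, 0.002]
force: [-0.4, -1.7, 9.8]
gripper_width: 0.017
gripper_force: 60.9
```

```bash
python3 - <<'E'
from h import *
delta((.5365,.2572,.165)); s=robot.sense(); print(s["force"],s["ft_torque"])
E
```

```text
t 16.95 pos [0.537  0.2572 0.1649] yaw 34.03 j6 1.313 toolz [ 1.4e-03  3.0e-04 -1.0e+00]
tool shift mm [-0.4 -0.2 -0.1] roll(deg) None
[-0.43154198 -1.65289083  9.79837889] [-0.41568931  0.20508178  0.13299156]
```

Turned 51° so far with steady friction torque. I'll go on in small steps until the torque rises.

>>> carry_out([
  [[0, 0, 0, 0, 2], [0, 0, 0, 0, 1], [0, 0, 0, 0, 0]],
])

```text
time_s: 17.32
position: [0.537, 0.2572, 0.1649]
tool_rot: [3.027, 0.84, 0.002]
force: [-1.0, -0.8, 9.7]
gripper_width: 0.0172
gripper_force: 60.9
```

```bash
python3 - <<'E'
from h import *
delta((.5365,.2572,.165)); s=robot.sense(); print(s["force"],s["ft_torque"])
E
```

```text
t 17.325 pos [0.537  0.2572 0.1649] yaw 31.03 j6 1.365 toolz [ 1.5e-03  3.0e-04 -1.0e+00]
tool shift mm [-0.4 -0.2 -0.1] roll(deg) None
[-1.03712666 -0.77921801  9.73934783] [-0.4542707   0.18688756  0.14393243]
```

>>> carry_out([
  [[0, 0, 0, 0, 1], [0, 0, 0, 0, 1], [0, 0, 0, 0, 0]],
])

```text
time_s: 17.7
position: [0.537, 0.2573, 0.1649]
tool_rot: [3.041, 0.787, 0.002]
force: [-1.6, -1.2, 10.4]
gripper_width: 0.0169
gripper_force: 60.9
```

```bash
python3 - <<'E'
from h import *
delta((.5365,.2572,.165)); s=robot.sense(); print(s["force"],s["ft_torque"])
E
```

```text
t 17.7 pos [0.537  0.2573 0.1649] yaw 29.03 j6 1.4 toolz [ 1.5e-03  4.0e-04 -1.0e+00]
tool shift mm [-0.5 -0.2 -0.1] roll(deg) None
[-1.5913593  -1.23693652 10.40682613] [-0.36171753  0.23906018  0.14763122]
```

>>> carry_out([
  [[0, 0, 0, 0, 1], [0, 0, 0, 0, 1], [0, 0, 0, 0, 0]],
])

```text
time_s: 18.08
position: [0.537, 0.2573, 0.1649]
tool_rot: [3.055, 0.734, 0.002]
force: [-0.9, -1.5, 9.8]
gripper_width: 0.0173
gripper_force: 60.9
```

```bash
python3 - <<'E'
from h import *
delta((.5365,.2572,.165)); s=robot.sense(); print(s["force"],s["ft_torque"])
E
```

```text
t 18.075 pos [0.537  0.2573 0.1649] yaw 27.03 j6 1.435 toolz [ 1.4e-03  3.0e-04 -1.0e+00]
tool shift mm [-0.4 -0.2 -0.1] roll(deg) None
[-0.89930822 -1.46100254  9.77134744] [-0.40208868  0.26223489  0.17977046]
```

>>> carry_out([
  [[0, 0, 0, 0, 1], [0, 0, 0, 0, 1], [0, 0, 0, 0, 0]],
])

```text
time_s: 18.45
position: [0.537, 0.2573, 0.1649]
tool_rot: [3.067, 0.681, 0.002]
force: [-2.3, -1.2, 10.0]
gripper_width: 0.0171
gripper_force: 60.9
```

```bash
python3 - <<'E'
from h import *
delta((.5365,.2572,.165)); s=robot.sense(); print(s["force"],s["ft_torque"]); bar("wrist",.15,.19,(.537,.2572),.06)
E
```

```text
t 18.45 pos [0.537  0.2573 0.1649] yaw 25.04 j6 1.47 toolz [ 1.5e-03  3.0e-04 -1.0e+00]
tool shift mm [-0.5 -0.1 -0.1] roll(deg) None
[-2.2555348  -1.18108691  9.97704096] [-0.36429039  0.20931823  0.2098402 ]
n 10394 centre [543.5 261.9] size [72.6 65.1] yaw 65.45 median z 0.1708 median xy [0.5467 0.2645]
```

>>> carry_out([
  [[0, 0, 0, 0, 1], [0, 0, 0, 0, 1], [0, 0, 0, 0, 0]],
])

```text
time_s: 18.88
position: [0.537, 0.2573, 0.1649]
tool_rot: [3.078, 0.628, 0.002]
force: [-0.9, -0.9, 10.4]
gripper_width: 0.0173
gripper_force: 61.0
```

```bash
python3 - <<'E'
from h import *
delta((.5365,.2572,.165)); s=robot.sense(); print(s["force"],s["ft_torque"])
E
```

```text
t 18.875 pos [0.537  0.2573 0.1649] yaw 23.05 j6 1.505 toolz [ 1.5e-03  3.0e-04 -1.0e+00]
tool shift mm [-0.5 -0.1 -0.1] roll(deg) None
[-0.92805001 -0.87594466 10.3842544 ] [-0.31175619  0.19061246  0.32243951]
```

>>> carry_out([
  [[0, 0, 0, 0, 1], [0, 0, 0, 0, 1], [0, 0, 0, 0, 0]],
])

```text
time_s: 19.25
position: [0.537, 0.2573, 0.1649]
tool_rot: [-3.089, -0.574, -0.002]
force: [-2.1, -1.0, 9.1]
gripper_width: 0.0174
gripper_force: 60.9
```

```bash
python3 - <<'E'
from h import *
delta((.5365,.2572,.165)); s=robot.sense(); print(s["force"],s["ft_torque"])
im,d=robot.grab_frame("wrist"); save(im,"w4.png"); T=pose("wrist"); P=cloud("wrist",d,T)
M=R.from_rotvec(s["tool_rot"]).as_matrix(); t=(P-s["position"])@M*1000
m=(d>0)&(t[...,0]>14)&(t[...,0]<54)&(abs(t[...,1])<16)&(t[...,2]>-12)&(t[...,2]<8); q=t[m]
xs=np.arange(16,47,3); lo=[np.percentile(q[abs(q[:,0]-x)<1.5,1],3) for x in xs]; hi=[np.percentile(q[abs(q[:,0]-x)<1.5,1],97) for x in xs]
print(np.round(lo,1),np.round(hi,1),"bar vs tool deg (cw+)",np.degrees(np.polyfit(xs,(np.array(lo)+hi)/2,1)[0]))
E
```

```text
t 19.25 pos [0.537  0.2573 0.1649] yaw 21.05 j6 1.54 toolz [ 1.6e-03  3.0e-04 -1.0e+00]
tool shift mm [-0.5 -0.1 -0.1] roll(deg) None
[-2.05126241 -1.00285703  9.11778388] [-0.30658362  0.2216046   0.29345835]
[ -9.8  -9.7  -9.7  -9.6 -10.   -9.9  -9.9  -9.8  -9.7  -9.7  -8.9] [6.6 7.  6.9 6.8 6.9 6.8 6.7 6.6 6.6 6.5 5.7] bar vs tool deg (cw+) -0.3327182259316834
```

>>> carry_out([
  [[0, 0, 0, 0, 1], [0, 0, 0, 0, 1], [0, 0, 0, 0, 0]],
])

```text
time_s: 19.68
position: [0.537, 0.2573, 0.1649]
tool_rot: [3.098, 0.52, 0.003]
force: [-0.4, -1.7, 9.0]
gripper_width: 0.0172
gripper_force: 61.0
```

```bash
cat > chk.py <<'E'
from h import *
delta((.5365,.2572,.165)); s=robot.sense(); print(s["force"],s["ft_torque"])
im,d=robot.grab_frame("wrist"); T=pose("wrist"); P=cloud("wrist",d,T)
M=R.from_rotvec(s["tool_rot"]).as_matrix(); t=(P-s["position"])@M*1000
m=(d>0)&(t[...,0]>14)&(t[...,0]<54)&(abs(t[...,1])<16)&(t[...,2]>-12)&(t[...,2]<8); q=t[m]
xs=np.arange(16,44,3); lo=[np.percentile(q[abs(q[:,0]-x)<1.5,1],3) for x in xs]; hi=[np.percentile(q[abs(q[:,0]-x)<1.5,1],97) for x in xs]
print("bar vs tool deg (cw+)",np.degrees(np.polyfit(xs,(np.array(lo)+hi)/2,1)[0]))
E
python3 chk.py
```

```text
t 19.675 pos [0.537  0.2573 0.1649] yaw 19.06 j6 1.574 toolz [ 1.6e-03  2.0e-04 -1.0e+00]
tool shift mm [-0.5 -0.1 -0.1] roll(deg) None
[-0.44175526 -1.74721451  8.98990516] [-0.31061118  0.21504324  0.42543322]
bar vs tool deg (cw+) -0.2534597889238905
```

>>> carry_out([
  [[0, 0, 0, 0, 1], [0, 0, 0, 0, 1], [0, 0, 0, 0, 0]],
])

```text
time_s: 20.1
position: [0.537, 0.2573, 0.1649]
tool_rot: [-3.107, -0.466, -0.002]
force: [-0.6, -1.0, 9.2]
gripper_width: 0.0174
gripper_force: 61.0
```

```bash
python3 chk.py
```

```text
t 20.1 pos [0.537  0.2573 0.1649] yaw 17.07 j6 1.609 toolz [ 1.5e-03  3.0e-04 -1.0e+00]
tool shift mm [-0.5 -0.  -0.1] roll(deg) None
[-0.64733419 -1.03650862  9.21849987] [-0.25059922  0.23171871  0.41665001]
bar vs tool deg (cw+) -0.2050597615892007
```

The torque has risen to 0.42 N m, well above the 0.15 N m friction, so the screw is at its stop. Next I relax the torque within the hex play, then release.

>>> carry_out([
  [[0, 0, 0, 0, -2], [0, 0, 0, 0, -2], [0, 0, 0, -0.2, -1], [0, 0, 0, 0, 0]],
], grip_force=30)

```text
time_s: 20.65
position: [0.5369, 0.2573, 0.1649]
tool_rot: [-3.084, -0.6, -0.002]
force: [-1.9, -1.4, 8.8]
gripper_width: 0.017
gripper_force: 60.7
```

```bash
python3 chk.py
```

```text
t 20.65 pos [0.5369 0.2573 0.1649] yaw 22.03 j6 1.522 toolz [ 1.1e-03  4.0e-04 -1.0e+00]
tool shift mm [-0.4 -0.1 -0.1] roll(deg) None
[-1.9338765  -1.421413    8.83368128] [-0.3491955   0.15282038 -0.13098186]
bar vs tool deg (cw+) 0.08993353727681515
```

>>> carry_out([
  [[0.3, 0, 0, 0, 0], [0.4, 0, 0, 0, 0], [0.5, 0, 0, 0, 0], [0.6, 0, 0, 0, 0], [0.6, 0, 0, 0, 0]],
])

```text
time_s: 21.32
position: [0.5367, 0.2571, 0.1641]
tool_rot: [3.084, 0.6, -0.0]
force: [-0.1, 0.0, 0.1]
gripper_width: 0.051
gripper_force: 0.0
```

>>> carry_out([
  [[0.7, 0, 0, -5, 0], [0.7, 0, 0, -15, 0], [0.7, 0, 0, -30, 0], [0.7, 0, 0, -40, 0], [0.7, 0, 0, -40, 0]],
])

```text
time_s: 21.95
position: [0.5365, 0.2571, 0.2966]
tool_rot: [-3.084, -0.6, -0.001]
force: [0.8, -0.2, -0.4]
gripper_width: 0.06
gripper_force: 0.0
```

>>> carry_out([
  [[0.7, -40, 0, 0, 0], [0.7, -40, 0, 0, 0], [0.7, 0, 0, 0, 0], [0.7, 0, 0, 0, 0]],
])

```text
time_s: 22.45
position: [0.4631, 0.2273, 0.2952]
tool_rot: [-3.084, -0.6, -0.003]
force: [0.4, -0.6, -0.3]
gripper_width: 0.0601
gripper_force: 0.0
```

```bash
python3 - <<'E'
from h import *
for cam in("wrist","scene","side"):
    im,d,P,m=bar(cam,.158,.19,(.537,.258),.06)
    q=P[m]; A=np.c_[q[:,:2]-q[:,:2].mean(0),np.ones(len(q))]; print(cam,"plane",np.linalg.lstsq(A,q[:,2],rcond=None)[0].round(4))
    T=pose(cam)
    for r in robot.mark_of("key",cam)[:3]: print(round(r["confidence"],2),w(T,r["xyz"]).round(4))
    if cam=="wrist": save(im,"w5.png")
    else:
        c=pix(cam,T,(.5363,.2584,.1)).astype(int); o=cv2.resize(im[c[1]-45:c[1]+45,c[0]-45:c[0]+45],None,fx=4,fy=4,interpolation=cv2.INTER_CUBIC)
        O=o if cam=="scene" else np.hstack([O,o])
save(O,"c5.png")
E
```

```text
n 2743 centre [536.7 258.2] size [97.3 17.6] yaw 21.5 median z 0.1703 median xy [0.5397 0.2595]
wrist plane [-0.0071  0.0041  0.17  ]
0.78 [ 0.314  -0.339   0.0009]
n 224 centre [537.7 257.6] size [98.3 23.5] yaw 22.29 median z 0.1693 median xy [0.5369 0.2532]
scene plane [-0.1616  0.3934  0.1679]
0.88 [ 0.4539 -0.6391  0.001 ]
0.73 [ 0.3141 -0.3468  0.0011]
0.65 [0.5406 0.2585 0.0259]
n 225 centre [538.8 259.4] size [97.5 18.2] yaw 21.52 median z 0.1722 median xy [0.5469 0.2623]
side plane [-0.0549 -0.0157  0.1712]
0.9 [0.5362 0.2599 0.0306]
0.9 [ 0.3172 -0.3439  0.0022]
0.73 [0.5482 0.0447 0.0117]
```

View pics/c5.png

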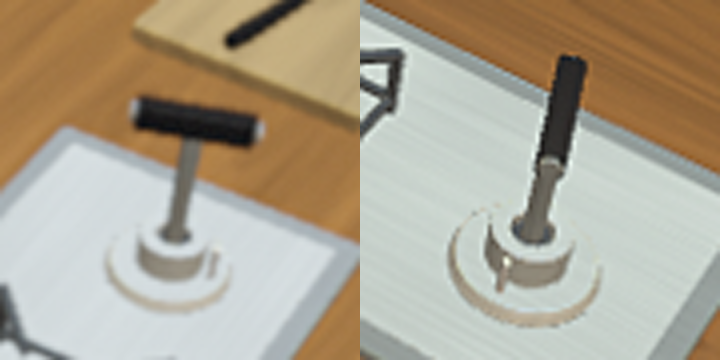

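The key stands upright at (536.7, 258.2) mm. The bar top is level at about 0.170 m, as expected when home, and the key has turned about 63° in all. That is more than the 52° of screw travel, even after allowing for the play. The gripper is clear, so I'm handing in.

```bash
python3 -c "
from rig import robot
print(robot.job_done())"
```

```text
the job is handed in; nothing more can be done
None
```

I handed the job in with the larger key standing upright and fully home in the screw, the screw turned clockwise to its stop and the gripper clear; the hand-in gave no verdict, so "at its stop" rests on the torque rise (0.42 N m against about 0.15 while turning) and the angle turned.

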